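# Clamp a casting mould with the fold-away crank of a small screw press

## Task

Flip up the folded handle on the mould press's handwheel and use it to wind the pressing plate down, clockwise from above, until it clamps the rubber mould firmly: cranking should take about one and two thirds times the force of running free, not much over that, or the mould is crushed. Then fold the handle back down flat into the wheel and let go, leaving the mould clamped and everything else on the table as it was.

Things in the scene. Friction and masses are not known exactly. Their poses are not given: they have to be found in the camera images.
- wheel (a joint): Handwheel on top of the press, dished aluminium, 125 mm across, upright axis. Value in rad, grows clockwise seen from above; wheel and plate go down 12 mm a turn. Starts at 0 to 2.2; the plate meets the mould after 1.4 to 7 rad more. Running free it takes 0.38 N m (8 N along the handle's path in motion), steadily more once the plate is on the mould. The screw stays where it is left.
- grip (a joint): Hinge of the fold-away handle: 0 folded flat in the dish, lying from its hinge inwards over the wheel's middle; 1.57 standing upright against its stop. A stiff hinge (0.05 N m) that stays where it is left, no latch. The handle is a black sleeve, 18 mm thick, that spins freely on its shank, from 10 to 58 mm from the hinge axis.
- wheel_center (a point): Middle of the wheel, on its axis, on the floor of the dish. The floor is flat, 54 mm in radius; the rim round it is 8 mm wide and stands 10 mm higher.
- grip_hinge (a point): Axis of the handle's hinge, between two small lugs (21 mm over both, tops 16 mm above the floor of the dish), 46 mm from the wheel's axis and 11 mm above the floor of the dish; it goes round with the wheel. The hinge axis is level and square to the line from wheel_center to grip_hinge.
- grip_end (a point): Free end of the handle, on its axis, 58 mm from the hinge axis. Folded it lies 12 mm past the wheel's middle and 11 mm above the floor of the dish; upright it stands 58 mm above the hinge.
- plate: Pressing plate, aluminium, 110 x 120 x 16 mm, with the screw on it, under the crosshead of the press (a grey iron press, base 150 x 210 mm, crosshead top at 180 mm, fixed to the table). Origin: centre of its underside. The dish floor of the wheel lies 127 mm above that.
- mould: Two-part rubber mould, 92 x 104 mm, with a plywood board on top, lying in the press on a packing board of varying thickness; some 60 mm high in all. Origin: centre of its underside. From first touch the crank grows 1 N stiffer for each 0.16 rad: 13 N in motion (about 0.85 rad past first touch) is right, over 15 N too tight. Read at rest between steps, the drag is lower: 4 to 5 N free, 9 N clamped.
- paint_a: Dropper bottle of paint, 25 mm thick, 81 mm high, standing near the press; leave alone. Origin: centre of its underside.
- paint_b: Another such dropper bottle near the press; leave alone.
- paint_c: Another such dropper bottle near the press; leave alone.
- figure: Small figure on a cork painting grip, 34 mm thick, 100 mm high, near the press; leave alone. Origin: centre of its underside.
- primer: Spray can, 65 mm thick, 192 mm high, far left; leave alone. Origin: centre of its underside.
- jar: Glass jar, 90 mm thick, 110 mm high, left; leave alone. Origin: centre of its underside.
- brush: Brush lying on the table, 170 mm long, right; leave alone.
- rinse_cup: Glass, 68 mm wide, 80 mm high, far right; leave alone. Origin: centre of its underside.

How it is judged:
On the way, in this order (a step that is already met when the one before it is completed fails the run):
1. the handle is swung up to stand upright on the wheel (value of joint grip above 1.4 rad), for 0.2 s.
2. the plate bears firmly on the mould (contact force between plate and mould above 70 N), for 0.2 s.
At the end, for the whole second after the job is handed in: The plate presses on the mould with 70 to 190 N (about 130 wanted), the wheel at rest; the handle is folded to within 0.15 rad of flat; the bottles, figure, can, jar, brush and glass are within 30 mm of where they stood (contact force between plate and mould between 70 and 190 N and value of joint grip below 0.15 rad and velocity of joint wheel between -0.05 and 0.05 rad/s and distance of each of paint_a, paint_b, paint_c, figure, primer, jar, brush, rinse_cup from where it was at the start of the episode below 0.03 m); the robot touches nothing.
It fails at once if the mould is crushed (more than 230 N between plate and mould) (contact force between plate and mould above 230 N).
It fails at once if a bottle, the figure, the can, jar, brush or glass is moved by more than 30 mm (distance of any of paint_a, paint_b, paint_c, figure, primer, jar, brush, rinse_cup from where it was at the start of the episode above 0.03 m).
It also fails if it takes over 72 s, if anything falls off the work surface, if the arm or the gripper's body presses on something with over 40 N, if the wrist force passes 120 N, or if a joint passes its speed limit or range.

## Robot

A 6-joint arm with a two-finger parallel gripper is mounted at the origin on the work surface. World frame = base frame: x ahead of the robot, y to its left, z up, the work surface at z = 0. Lengths are in m, angles in rad, forces in N, time in s.
With the tool pointing down it reaches from about 0.35 to 0.85 m from the base axis. Payload 8.1 kg.
Tool frame: the origin (TCP) lies at the very end of the fingers, on their centre line; the grasp point (between the pads) lies 19 mm behind it; z points along the fingers, y is the line along which they close (so a half turn about z gives the same grasp; the last joint's range is limited). The gripper opens to 93 mm and grips with 3 to 60 N. Pads are 15 mm wide; open, the fingers measure 128 mm over their backs; the gripper's body (75 mm by 188 mm) begins 65 mm behind the grasp point.
Start: joints at [-1.4, 0.13, 1.488, -0, 1.523, -0.085], TCP at [0.152, -0.58, 0.219] pointing down, gripper open.
Joint ranges: [-2.96, 2.96], [-0.89, 2.26], [0.02, 2.5], [-1.34, 4.48], [0, 2.73], [-2.66, 2.66]. Speed limits (rad/s): [2.39, 2.39, 2.79, 3.14, 3.14, 3.14].

## Interface

Orientations are given as a rotation vector (axis times angle).
In Python, from plant import monitor, eyes, ticket gives the robot as it stands.
- The arm moves only by the tool arm_command, never from a script. Its argument "deltas" is a list that holds one entry, the list of rows, each a list of 6 numbers: the shift along the world's x, y, z in cm, then the turn, a rotation vector about the world's x, y, z in degrees. In form: [[[tx, ty, tz, rx, ry, rz], ...]]. A call has 1 to 12 rows; each row shifts and turns the commanded pose from where the row before left it; what a row does not reach is not made up. A row lasts 1/12 s, in which the tool goes at most 41.7 mm and 7.16 degrees, less where a joint would pass 70% of its speed; a pose out of reach is approached as far as the arm can. A call is refused whole if a number of a shift passes 4.17 or a number of a turn 7.16, either way. A call with a gripper value outside its range is refused whole. "gripper" is the opening, from -1 (shut) to 1 (fully open), set as the call begins (left out, the last holds). The fingers move at their own pace and stop on an object; "squeeze" is the grip in N (left out, the last holds). Time passes only in rows, so rows that do not move let the fingers close. It gives the time, the measured TCP pose, the force, the opening and the grip force at its end, in the units of the state.
- monitor.read_state(): the state, without advancing time (a new reading comes with each control period).
- eyes.read_camera(name): name is "scene" or "top" or "wrist"; returns the picture (420x560x3 uint8, blue, green, red); there is no depth.
- eyes.camera_model(name): a dict with "fx", "fy", "cx", "cy" (pixels), "k1" (the pictures are not rectified: a ray, as slopes to the right and down, at radius r is drawn at 1 + k1 r^2 times it, then the intrinsics apply), "rvec" (rotation vector, rad) and "tvec" (3), from world to camera coordinates, as OpenCV has them. Camera axes: x right, y down, z forward; pixel columns grow to the right and rows downward; lengths in m; the calibration is good to about 2 mm. A picture is of the moment at which its call begins: read the wrist's pose just before it. camera_model takes no time and is no camera call; for the wrist camera it gives the pose at the moment of the call.
- ticket.close_job(): hands the job in; it is judged then, once.
The state is a dict: "t": time; "q": joint angles; "dq": joint speeds; "joint_torque": joint torques, N m; "tool_pos": TCP position; "orientation": TCP orientation; "force": force on the tool from outside, world axes, zero at the start; "wrist_torque": the same for the moment, N m; "opening": finger opening in m; "gripper_force": force on a finger pad.
Only numpy, scipy, OpenCV 4.12 (cv2) and the standard library are available. Lean on these libraries where they do the work, as an engineer would, in place of code of your own. Each camera call takes 0.05 s, during which the arm holds its last target. There are 200 camera calls.

## Working session

There is one attempt and no reset: what is moved stays moved. The work goes in short steps, Python scripts to look and compute and a tool call to move; the robot and the scene stay as the last step left them, time stands still between calls to the robot, and variables do not carry over. Pictures are saved under pics/ and viewed, at most 10 in all, crops included, and the job is handed in when it is done.

Besides the shell and the picture viewer there is one more tool, called after "Call:" as name([rows], argument=value, ...), one row to a line, values as JSON. arm_command: Moves the arm, as the interface text tells. Its arguments: {"type":"object","properties":{"deltas":{"type":"array"},"gripper":{"type":"number"},"squeeze":{"type":"number"}},"required":["deltas"]}

```bash
mkdir -p pics; cat > h.py <<'E'
import numpy as np, cv2
from plant import monitor, eyes, ticket
def snap(n,f):
    m=eyes.camera_model(n); im=eyes.read_camera(n); cv2.imwrite('pics/'+f,im); return im,m
def ray(m,u,v):
    K=np.array([[m['fx'],0,m['cx']],[0,m['fy'],m['cy']],[0,0,1.]])
    p=cv2.undistortPoints(np.array([[[u,v]]],float),K,np.array([m['k1'],0,0,0.]))[0,0]
    R=cv2.Rodrigues(np.array(m['rvec'],float))[0]; t=np.array(m['tvec'],float)
    return -R.T@t, R.T@np.array([p[0],p[1],1])
def at_z(m,u,v,z):
    c,d=ray(m,u,v); return c+d*(z-c[2])/d[2]
def proj(m,P):
    K=np.array([[m['fx'],0,m['cx']],[0,m['fy'],m['cy']],[0,0,1.]])
    return cv2.projectPoints(np.array(P,float).reshape(-1,3),np.array(m['rvec'],float),np.array(m['tvec'],float),K,np.array([m['k1'],0,0,0.]))[0][:,0]
E
python3 - <<'E'
from h import *
a,m=snap('scene','s.png'); b,m2=snap('top','t.png')
for x in(m,m2): print({k:np.round(v,4) for k,v in x.items()}, ray(x,280,210)[0])
s=monitor.read_state(); print(s['t'],s['tool_pos'],s['orientation'],s['force'],s['opening'])
E
```

```text
{'fx': np.float64(525.8039), 'fy': np.float64(525.8039), 'cx': np.float64(273.0565), 'cy': np.float64(208.809), 'k1': np.float64(-0.1743), 'rvec': array([ 1.9545,  1.4941, -0.6101]), 'tvec': array([-0.1656, -0.2172,  1.9322])} [ 1.49605059 -0.23153217  1.23130608]
{'fx': np.float64(405.8006), 'fy': np.float64(405.8006), 'cx': np.float64(275.7101), 'cy': np.float64(207.3943), 'k1': np.float64(-0.0798), 'rvec': array([ 2.1645, -2.2024,  0.0801]), 'tvec': array([0.0429, 0.4954, 1.1536])} [0.40964558 0.03446949 1.18703916]
0.1 [ 0.15173298 -0.57997718  0.21770218] [-3.11432449e+00 -4.00494611e-01  1.29210715e-04] [-0.5392882   0.09687997  0.06188868] 0.09298850052598112
```

View pics/s.png

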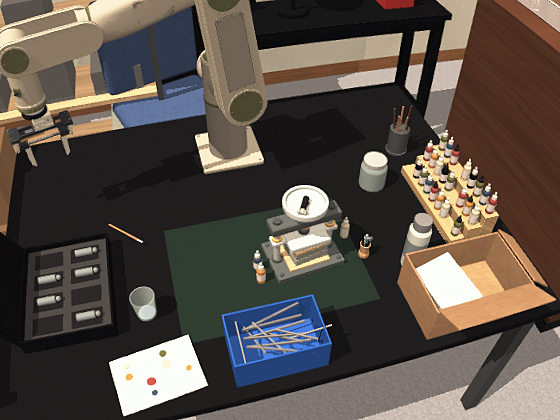

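View pics/t.png

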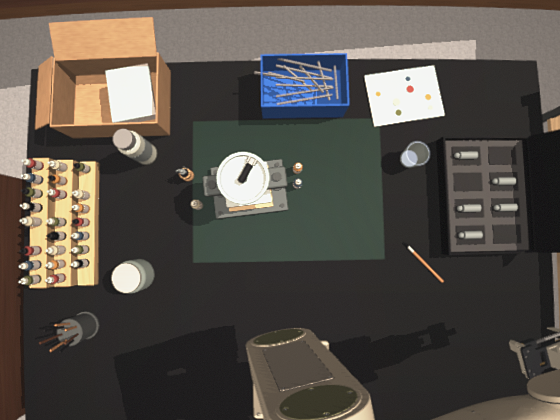

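The wheel is at about (243,180) in the top view and (305,203) in the scene view. The handle lies on it with its hinge toward about (253,160) in top. I'll take enlarged crops.

```bash
python3 - <<'E'
import cv2,numpy as np
t=cv2.imread('pics/t.png')[140:220,180:310]; s=cv2.imread('pics/s.png')[165:290,245:375]
a=cv2.resize(t,None,fx=6,fy=6,interpolation=2)[:, :]
cv2.imwrite('pics/tc.png',a)
b=cv2.resize(s[:75],None,fx=6,fy=6,interpolation=2); cv2.imwrite('pics/sc.png',b)
E
```

```text
(no output)
```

View pics/tc.png

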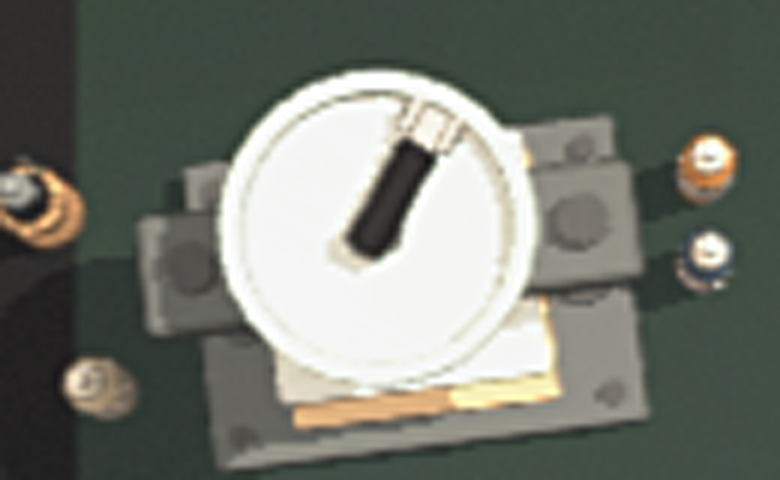

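View pics/sc.png

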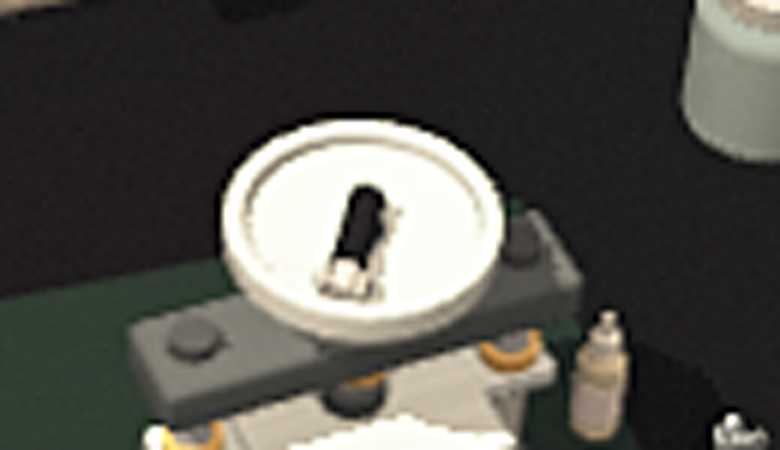

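The top crop shows the rim circle at crop x 218–538, y 70–390, the hinge lugs at (432,127) and the handle end at about (368,250). The scene crop shows the rim at x 222–505 with its top at y 118, and the lugs at about (348,278).

```bash
cat > fit.py <<'E'
from h import *
from scipy.optimize import least_squares
ms=eyes.camera_model('scene'); mt=eyes.camera_model('top')
T=lambda x,y:(180+x/6-.42,140+y/6-.42); S=lambda x,y:(245+x/6-.42,165+y/6-.42)
th=np.linspace(0,2*np.pi,181)
def f(p):
    C=np.c_[p[0]+.0625*np.cos(th),p[1]+.0625*np.sin(th),p[2]+0*th+.010]
    a=proj(mt,C); b=proj(ms,C)
    o=[a[:,0].min(),a[:,0].max(),a[:,1].min(),a[:,1].max(),b[:,0].min(),b[:,0].max(),b[:,1].min()]
    return np.array(o)-[T(218,0)[0],T(538,0)[0],T(0,70)[1],T(0,390)[1],S(222,0)[0],S(505,0)[0],S(0,118)[1]]
r=least_squares(f,[.5,.1,.2]); c=r.x; print('center',c,'res',r.fun.round(2))
for z,n,p,q in((.014,'hinge',(432,127),(348,278)),(.016,'end',(375,250),(368,190))):
    A=at_z(mt,*T(*p),c[2]+z);B=at_z(ms,*S(*q),c[2]+z)
    for P in(A,B): d=P-c; print(n,P.round(4),np.hypot(*d[:2]).round(4),np.degrees(np.arctan2(d[1],d[0])).round(1))
for nm,u,v,z in(('pa',297,166,.075),('pb',297.5,182,.075),('pc',195,204,.075),('fig',183,172,.095),('orange',180+578/6,140+220/6,.185),('bolt2',180+192/6,140+267/6,.185)):
    print(nm,at_z(mt,u,v,z).round(3))
s=monitor.read_state();print(proj(ms,[s['tool_pos']]),s['q'])
E
python3 fit.py
```

```text
center [0.55146148 0.11156515 0.2280858 ] res [ 0.15 -0.3   0.37 -0.5   0.2  -0.4  -0.12]
hinge [0.5908 0.0893 0.2421] 0.0452 -29.5
hinge [0.5922 0.0916 0.2421] 0.0453 -26.1
end [0.5422 0.1121 0.2441] 0.0093 176.8
end [0.544  0.1161 0.2441] 0.0087 148.8
pa [ 0.606 -0.027  0.075]
pb [ 0.561 -0.027  0.075]
pc [0.505 0.257 0.075]
fig [0.592 0.286 0.095]
orange [0.56  0.031 0.185]
bolt2 [0.544 0.192 0.185]
[[ 51.16763888 158.6593517 ]] [-1.40041320e+00  1.31073345e-01  1.48916582e+00 -1.33289464e-05
  1.52297796e+00 -8.54075304e-02]
```

Call:
arm_command([
  [[0,0,3,0,0,5.7],[0,0,3,0,0,5.7],[0,0,3,0,0,5.7],[0,0,3,0,0,5.7],[1,2,0,0,0,5.7],[2,3.4,0,0,0,5.7],[2,3.4,0,0,0,5.7],[2,3.4,0,0,0,5.7],[2,3.4,0,0,0,5.7],[2,3.4,0,0,0,5.7],[2,3.4,0,0,0,5.7],[2,3.4,0,0,0,5.7]],
], gripper=0, squeeze=15)

```text
t: 1.1
tool_pos: [0.3022, -0.3206, 0.3383]
orientation: [-2.347, -2.088, -0.0]
force: [0.6, 0.3, -0.3]
opening: 0.0464
gripper_force: 0.0
```

Call:
arm_command([
  [[2,3.4,0,0,0,5.7],[2,3.4,0,0,0,5.7],[2,3.4,0,0,0,5.7],[2,3.4,0,0,0,5.7],[2,3.4,0,0,0,5.7],[2,3.4,0,0,0,5.7],[2,3.4,0,0,0,5.7],[2,3.4,0,0,0,5.7],[2,3.4,0,0,0,5.7],[2,3.4,0,0,0,5.7],[2,3.4,0,0,0,5.7],[1,1.8,0,0,0,5.7]],
])

```text
t: 2.1
tool_pos: [0.5327, 0.0732, 0.3376]
orientation: [-0.763, -3.046, -0.001]
force: [-0.0, -0.1, -0.8]
opening: 0.0465
gripper_force: 0.0
```

Call:
arm_command([
  [[0,0,0,0,0,0],[0,0,0,0,0,0]],
])

```text
t: 2.27
tool_pos: [0.5317, 0.0705, 0.3377]
orientation: [-0.772, -3.043, 0.001]
force: [0.0, 0.1, -0.5]
opening: 0.0464
gripper_force: 0.0
```

```bash
cat >> h.py <<'E'
from scipy.spatial.transform import Rotation as Ro
def st():
    s=monitor.read_state(); R=Ro.from_rotvec(s['orientation']).as_matrix()
    print('t',round(s['t'],2),'p',np.round(s['tool_pos'],4),'z',R[:,2].round(3),'yaz',np.degrees(np.arctan2(R[1,1],R[0,1])).round(1),'F',np.round(s['force'],2),'M',np.round(s['wrist_torque'],2),'op',round(s['opening'],4),'gf',s['gripper_force'],'q6',round(s['q'][5],2)); return s
E
python3 - <<'E'
from h import *
st()
im,m=snap('wrist','w1.png'); print({k:np.round(v,4) for k,v in m.items()})
C=np.array([.5515,.1116,.228]);a=np.radians(-28);d=np.array([np.cos(a),np.sin(a),0])
print(proj(m,[C,C+.046*d+[0,0,.011],C-.012*d+[0,0,.011]]))
E
```

```text
t 2.27 p [0.5317 0.0705 0.3377] z [-0.002 -0.    -1.   ] yaz 61.5 F [ 0.04  0.13 -0.53] M [ 0.03 -0.16 -0.03] op 0.0464 gf 0.0 q6 -1.04
{'fx': np.float64(300.0315), 'fy': np.float64(300.0315), 'cx': np.float64(279.8913), 'cy': np.float64(205.6345), 'k1': np.float64(0.0031), 'rvec': array([-2.5052, -1.4913, -0.1907]), 'tvec': array([-0.3151, -0.4784,  0.3955])}
[[328.32452877 202.33008969]
 [328.55285726 252.17326182]
 [330.65782989 192.35457252]]
```

View pics/w1.png

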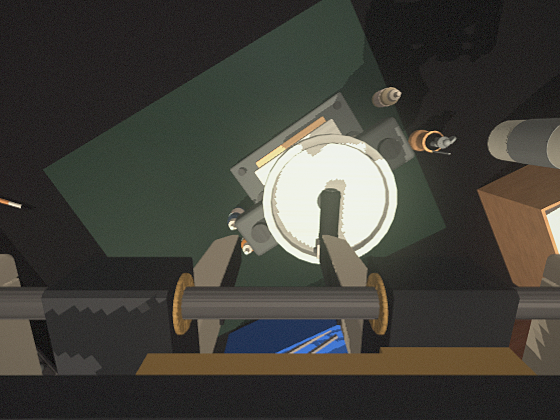

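The wrist view confirms the fit: the rim centre is at about (330,199), the sleeve end at (331,188), and the handle points straight down the picture. All agree with the predictions within about 2 px. Next I descend over it.

Call:
arm_command([
  [[0.5,1,0,0,0,0.5],[0.5,1,0,0,0,0],[0.5,1,0,0,0,0],[0.57,1.06,0,0,0,0],[0,0,-2,0,0,0],[0,0,-2,0,0,0],[0,0,-2,0,0,0],[0,0,-1.5,0,0,0],[0,0,-1,0,0,0],[0,0,0,0,0,0]],
])

```text
t: 3.15
tool_pos: [0.5515, 0.1104, 0.2508]
orientation: [-0.76, -3.044, 0.002]
force: [-0.1, -0.7, -0.9]
opening: 0.0464
gripper_force: 0.0
```

```bash
python3 -c "
from h import *
st()"
```

```text
t 3.15 p [0.5515 0.1104 0.2508] z [-0.004 -0.    -1.   ] yaz 62.0 F [-0.07 -0.74 -0.87] M [-0.01 -0.12 -0.04] op 0.0464 gf 0.0 q6 -0.97
```

Call:
arm_command([
  [[0.1,0.05,-0.5,0,0,0],[0,0,-0.5,0,0,0],[0,0,-0.4,0,0,0],[0,0,-0.2,0,0,0],[0,0,0,0,0,0],[0,0,0,0,0,0]],
])

```text
t: 3.65
tool_pos: [0.5536, 0.1106, 0.2379]
orientation: [0.761, 3.048, 0.0]
force: [-0.2, 0.2, -0.6]
opening: 0.0464
gripper_force: 0.0
```

Call:
arm_command([
  [[0,0,-0.1,0,0,0],[0,0,-0.1,0,0,0],[0,0,0,0,0,0]],
])

```text
t: 3.9
tool_pos: [0.5535, 0.1106, 0.2356]
orientation: [0.761, 3.048, 0.0]
force: [-0.5, -0.1, 0.3]
opening: 0.0465
gripper_force: 0.0
```

Call:
arm_command([
  [[0,0,-0.1,0,0,0],[0,0,-0.1,0,0,0],[0,0,-0.1,0,0,0],[0,0,0,0,0,0],[0,0,0,0,0,0]],
])

```text
t: 4.32
tool_pos: [0.5535, 0.1106, 0.2325]
orientation: [-0.761, -3.048, 0.0]
force: [-0.7, -1.2, 0.3]
opening: 0.0465
gripper_force: 0.0
```

Call:
arm_command([
  [[0,0,0,0,0,0],[0,0,0,0,0,0],[0,0,0,0,0,0],[0,0,0,0,0,0],[0,0,0,0,0,0],[0,0,0,0,0,0]],
], gripper=-1, squeeze=15)

```text
t: 4.82
tool_pos: [0.5536, 0.1107, 0.2327]
orientation: [0.761, 3.048, 0.0]
force: [0.3, -0.1, 0.1]
opening: 0.0175
gripper_force: 15.0
```

```bash
python3 - <<'E'
from h import *
s=st()
a=np.radians(-28);d=np.array([np.cos(a),np.sin(a)]);C=np.array([.5515,.1116])
r=np.array(s['tool_pos'][:2])-C; print(r@d, r@[-d[1],d[0]])
E
```

```text
t 4.82 p [0.5536 0.1107 0.2327] z [ 0.  0. -1.] yaz 62.0 F [ 0.29 -0.14  0.08] M [ 0.16 -0.24 -0.07] op 0.0175 gf 14.982895106077194 q6 -0.97
0.0022514230329527193 0.00021474513049481148
```

Gripped at 17.5 mm with almost no side force. Next I swing the handle up along the arc.

Call:
arm_command([
  [[0.05,-0.03,0.68,0,0,0],[0.14,-0.07,0.67,0,0,0],[0.23,-0.12,0.63,0,0,0],[0.32,-0.17,0.59,0,0,0],[0.39,-0.21,0.52,0,0,0],[0,0,0,0,0,0]],
])

```text
t: 5.32
tool_pos: [0.566, 0.1041, 0.2655]
orientation: [0.761, 3.046, 0.001]
force: [-2.7, 0.4, 2.8]
opening: 0.0171
gripper_force: 15.0
```

Call:
arm_command([
  [[0.46,-0.24,0.45,0,0,0],[0.52,-0.27,0.36,0,0,0],[0.56,-0.3,0.26,0,0,0],[0.59,-0.31,0.16,0,0,0],[0.6,-0.32,0.05,0,0,0],[0,0,0,0,0,0],[0,0,0,0,0,0]],
])

```text
t: 5.9
tool_pos: [0.5929, 0.0896, 0.2762]
orientation: [0.762, 3.047, -0.0]
force: [-0.4, -0.3, 0.1]
opening: 0.0004
gripper_force: 0.8
```

```bash
python3 - <<'E'
from h import *
s=st()
a=np.radians(-28);d=np.array([np.cos(a),np.sin(a)]);C=np.array([.5515,.1116])
r=np.array(s['tool_pos'][:2])-C; print(r@d, r@[-d[1],d[0]])
im,m=snap('wrist','w2.png');im2,m2=snap('scene','s2.png')
cv2.imwrite('pics/c2.png',np.hstack([im[60:360,130:430],cv2.resize(im2[160:260,260:360],None,fx=3,fy=3,interpolation=2)]))
E
```

```text
t 5.9 p [0.5929 0.0896 0.2762] z [ 0.001 -0.    -1.   ] yaz 61.9 F [-0.4  -0.27  0.14] M [-0.17 -0.31 -0.03] op 0.0004 gf 0.7607933320105076 q6 -1.02
0.04693050332867439 1.9773997430461848e-05
```

View pics/c2.png

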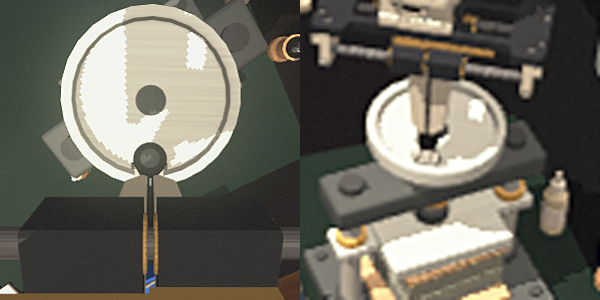

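It slipped: the fingers are shut, the handle is partly up, and its end shows at about (280,218) of the wrist picture. I'll compute the angle from that.

```bash
python3 - <<'E'
from h import *
m=eyes.camera_model('wrist');a=np.radians(-28);d=np.array([np.cos(a),np.sin(a),0]);C=np.array([.5515,.1116,.228]);H=C+.046*d+[0,0,.011]
for t in range(30,100,10):
    c,s=np.cos(np.radians(t)),np.sin(np.radians(t)); print(t,proj(m,[H+.058*(-c*d+s*np.array([0,0,1])),H+.01*(-c*d+s*np.array([0,0,1]))]).round(0).tolist())
E
```

```text
30 [[280.0, 164.0], [280.0, 220.0]]
40 [[280.0, 176.0], [280.0, 222.0]]
50 [[280.0, 191.0], [280.0, 224.0]]
60 [[280.0, 209.0], [280.0, 227.0]]
70 [[280.0, 228.0], [280.0, 229.0]]
80 [[280.0, 248.0], [280.0, 232.0]]
90 [[280.0, 266.0], [280.0, 234.0]]
```

Call:
arm_command([
  [[0,0,0,0,0,0],[0,0,0,0,0,0],[0,0,0,0,0,0],[0,0,0,0,0,0],[-0.5,0.27,0,0,0,0],[-0.5,0.27,0,0,0,0],[-0.5,0.25,-0.5,0,0,0],[0,0,-0.8,0,0,0],[0,0,-0.8,0,0,0],[0,0,0,0,0,0],[0,0,0,0,0,0]],
], gripper=0)

```text
t: 6.92
tool_pos: [0.5765, 0.098, 0.254]
orientation: [-0.761, -3.046, 0.001]
force: [0.5, -0.4, 0.7]
opening: 0.0461
gripper_force: 0.0
```

Call:
arm_command([
  [[0,0,0,0,0,0],[0,0,0,0,0,0],[0,0,0,0,0,0],[0,0,0,0,0,0],[0,0,0,0,0,0],[0,0,0,0,0,0]],
], gripper=-1, squeeze=30)

```text
t: 7.42
tool_pos: [0.5771, 0.0977, 0.2556]
orientation: [0.762, 3.048, -0.001]
force: [-1.7, -2.9, 0.9]
opening: 0.0176
gripper_force: 30.0
```

```bash
cat >> h.py <<'E'
def rad(s,deg):
    a=np.radians(deg);d=np.array([np.cos(a),np.sin(a)]);C=np.array([.5515,.1116])
    r=np.array(s['tool_pos'][:2])-C; f=np.array(s['force'][:2]);n=np.array([-d[1],d[0]])
    print('rad/tan',(r@d).round(4),(r@n).round(4),'F rad/tan',(f@d).round(2),(f@n).round(2),'az',np.degrees(np.arctan2(r[1],r[0])).round(2),'R',np.hypot(*r).round(4))
E
python3 - <<'E'
from h import *
s=st(); rad(s,-28)
E
```

```text
t 7.42 p [0.5771 0.0977 0.2556] z [-0.    -0.001 -1.   ] yaz 61.9 F [-1.69 -2.91  0.92] M [-0.58  0.18 -0.07] op 0.0176 gf 29.976946413517 q6 -1.0
rad/tan 0.0291 -0.0003 F rad/tan -0.12 -3.36 az -28.5 R 0.0291
```

Call:
arm_command([
  [[0.28,-0.15,0.13,0,0,0],[0.29,-0.15,0.1,0,0,0],[0.3,-0.16,0.08,0,0,0],[0.3,-0.16,0.05,0,0,0],[0.3,-0.16,0.02,0,0,0],[0.09,-0.05,0,0,0,0],[0,0,0,0,0,0],[0,0,0,0,0,0],[0,0,0,0,0,0]],
])

```text
t: 8.17
tool_pos: [0.5907, 0.0903, 0.2583]
orientation: [-0.759, -3.043, 0.001]
force: [-9.6, 1.1, 1.3]
opening: 0.0173
gripper_force: 29.9
```

```bash
python3 - <<'E'
from h import *
s=st(); rad(s,-28)
im,m=snap('wrist','w3.png');im2,m2=snap('scene','s3.png')
cv2.imwrite('pics/c3.png',np.hstack([im[60:360,130:430],cv2.resize(im2[160:260,260:360],None,fx=3,fy=3,interpolation=2)]))
E
```

```text
t 8.17 p [0.5907 0.0903 0.2583] z [-0.005  0.001 -1.   ] yaz 62.0 F [-9.57  1.12  1.32] M [0.27 1.86 0.02] op 0.0173 gf 29.934863448143005 q6 -1.02
rad/tan 0.0446 -0.0004 F rad/tan -8.97 -3.5 az -28.47 R 0.0446
```

View pics/c3.png

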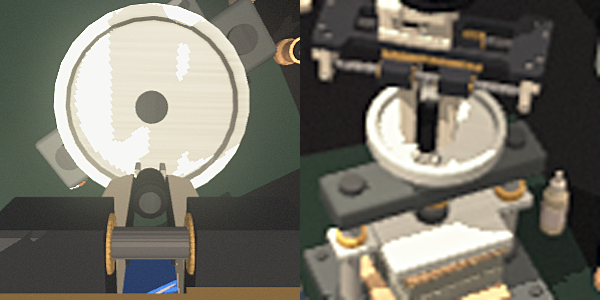

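The handle stands upright in the fingers and against its stop (9 N radial). I'll generate the crank rows.

```bash
cat > crank.py <<'E'
import numpy as np,sys
phi,st,n=map(float,sys.argv[1:4]); R=4.5
c=lambda a:np.array([np.cos(np.radians(a)),np.sin(np.radians(a))])*R
rows=[]; acc=c(phi)
for i in range(int(n)):
    d=np.round(c(phi-(i+1)*st)-acc,2); acc=acc+d
    rows.append([float(d[0]),float(d[1]),-0.03 if i%5 or st<7 else -0.03,0,0,0])
for k in range(0,len(rows),12): print(round(phi-(k+len(rows[k:k+12]))*st,1),rows[k:k+12])
E
sed -i 's/-0.03 if.*else -0.03/round(-1.2*st\/360,3)/' crank.py
python3 crank.py -28.5 7.5 48
```

```text
-118.5 [[-0.31, -0.5, -0.025, 0, 0, 0], [-0.38, -0.45, -0.025, 0, 0, 0], [-0.43, -0.4, -0.025, 0, 0, 0], [-0.48, -0.34, -0.025, 0, 0, 0], [-0.52, -0.27, -0.025, 0, 0, 0], [-0.56, -0.21, -0.025, 0, 0, 0], [-0.57, -0.13, -0.025, 0, 0, 0], [-0.59, -0.05, -0.025, 0, 0, 0], [-0.59, 0.02, -0.025, 0, 0, 0], [-0.58, 0.1, -0.025, 0, 0, 0], [-0.56, 0.18, -0.025, 0, 0, 0], [-0.53, 0.24, -0.025, 0, 0, 0]]
-208.5 [[-0.5, 0.32, -0.025, 0, 0, 0], [-0.45, 0.37, -0.025, 0, 0, 0], [-0.4, 0.44, -0.025, 0, 0, 0], [-0.34, 0.48, -0.025, 0, 0, 0], [-0.28, 0.52, -0.025, 0, 0, 0], [-0.2, 0.55, -0.025, 0, 0, 0], [-0.13, 0.57, -0.025, 0, 0, 0], [-0.05, 0.59, -0.025, 0, 0, 0], [0.02, 0.59, -0.025, 0, 0, 0], [0.1, 0.58, -0.025, 0, 0, 0], [0.17, 0.56, -0.025, 0, 0, 0], [0.25, 0.53, -0.025, 0, 0, 0]]
-298.5 [[0.31, 0.5, -0.025, 0, 0, 0], [0.38, 0.45, -0.025, 0, 0, 0], [0.43, 0.4, -0.025, 0, 0, 0], [0.48, 0.34, -0.025, 0, 0, 0], [0.53, 0.28, -0.025, 0, 0, 0], [0.55, 0.2, -0.025, 0, 0, 0], [0.57, 0.13, -0.025, 0, 0, 0], [0.59, 0.06, -0.025, 0, 0, 0], [0.59, -0.03, -0.025, 0, 0, 0], [0.58, -0.1, -0.025, 0, 0, 0], [0.56, -0.17, -0.025, 0, 0, 0], [0.53, -0.25, -0.025, 0, 0, 0]]
-388.5 [[0.5, -0.31, -0.025, 0, 0, 0], [0.45, -0.38, -0.025, 0, 0, 0], [0.4, -0.43, -0.025, 0, 0, 0], [0.34, -0.48, -0.025, 0, 0, 0], [0.28, -0.52, -0.025, 0, 0, 0], [0.2, -0.55, -0.025, 0, 0, 0], [0.13, -0.58, -0.025, 0, 0, 0], [0.05, -0.58, -0.025, 0, 0, 0], [-0.02, -0.59, -0.025, 0, 0, 0], [-0.1, -0.58, -0.025, 0, 0, 0], [-0.17, -0.57, -0.025, 0, 0, 0], [-0.25, -0.53, -0.025, 0, 0, 0]]
```

Call:
arm_command([
  [[-0.1,0.05,0,0,0,0],[-0.31,-0.5,-0.02,0,0,0],[-0.38,-0.45,-0.03,0,0,0],[-0.43,-0.4,-0.02,0,0,0],[-0.48,-0.34,-0.03,0,0,0],[-0.52,-0.27,-0.02,0,0,0],[-0.56,-0.21,-0.03,0,0,0]],
], squeeze=40)

```text
t: 8.85
tool_pos: [0.5666, 0.0686, 0.2577]
orientation: [0.76, 3.044, 0.002]
force: [10.1, 0.5, -3.5]
opening: 0.0174
gripper_force: 40.0
```

```bash
python3 - <<'E'
from h import *
s=st(); rad(s,-73.5)
E
```

```text
t 8.85 p [0.5666 0.0686 0.2577] z [ 0.004  0.    -1.   ] yaz 62.0 F [10.11  0.49 -3.5 ] M [-0.33 -1.26 -0.08] op 0.0174 gf 39.983768463134766 q6 -1.05
rad/tan 0.0455 0.0022 F rad/tan 2.41 9.83 az -70.7 R 0.0456
```

Cranking works, at about 8–10 N tangential. I'll continue.

Call:
arm_command([
  [[-0.57,-0.13,-0.02,0,0,0],[-0.59,-0.05,-0.03,0,0,0],[-0.59,0.02,-0.02,0,0,0],[-0.58,0.1,-0.03,0,0,0],[-0.56,0.18,-0.02,0,0,0],[-0.53,0.24,-0.03,0,0,0]],
])

```text
t: 9.35
tool_pos: [0.5318, 0.0708, 0.2563]
orientation: [0.762, 3.044, -0.002]
force: [6.4, -6.0, -2.3]
opening: 0.0169
gripper_force: 40.0
```

```bash
python3 - <<'E'
from h import *
s=st(); rad(s,-116)
E
```

```text
t 9.35 p [0.5318 0.0708 0.2563] z [ 0.003 -0.002 -1.   ] yaz 61.9 F [ 6.37 -5.97 -2.29] M [-0.69 -0.81  0.01] op 0.0169 gf 39.98463571071625 q6 -1.04
rad/tan 0.0453 0.0001 F rad/tan 2.58 8.34 az -115.84 R 0.0453
```

Call:
arm_command([
  [[-0.5,0.32,-0.02,0,0,0],[-0.45,0.37,-0.03,0,0,0],[-0.4,0.44,-0.02,0,0,0],[-0.34,0.48,-0.03,0,0,0]],
])

```text
t: 9.68
tool_pos: [0.5144, 0.0868, 0.2553]
orientation: [0.763, 3.045, -0.003]
force: [3.3, -6.2, -0.9]
opening: 0.0172
gripper_force: 40.0
```

```bash
python3 - <<'E'
from h import *
s=st(); rad(s,-146)
E
```

```text
t 9.68 p [0.5144 0.0868 0.2553] z [ 0.002 -0.002 -1.   ] yaz 61.9 F [ 3.29 -6.24 -0.86] M [-0.95 -0.4   0.02] op 0.0172 gf 39.98746454715729 q6 -1.01
rad/tan 0.0446 -0.0002 F rad/tan 0.76 7.01 az -146.21 R 0.0446
```

Call:
arm_command([
  [[-0.28,0.52,-0.02,0,0,0],[-0.2,0.55,-0.03,0,0,0],[-0.13,0.57,-0.02,0,0,0],[-0.05,0.59,-0.03,0,0,0],[0.02,0.59,-0.02,0,0,0],[0.1,0.58,-0.03,0,0,0]],
])

```text
t: 10.18
tool_pos: [0.5084, 0.1208, 0.2538]
orientation: [0.763, 3.047, -0.004]
force: [-0.5, -8.2, 2.6]
opening: 0.0176
gripper_force: 40.0
```

```bash
python3 - <<'E'
from h import *
s=st(); rad(s,-191)
E
```

```text
t 10.18 p [0.5084 0.1208 0.2538] z [-0.    -0.003 -1.   ] yaz 61.9 F [-0.54 -8.22  2.56] M [-1.31  0.47  0.04] op 0.0176 gf 40.00213265419006 q6 -0.94
rad/tan 0.044 -0.0008 F rad/tan -1.04 8.17 az 167.93 R 0.044
```

Still free (8.2 N). Next, 45° more.

Call:
arm_command([
  [[0.17,0.56,-0.02,0,0,0],[0.25,0.53,-0.03,0,0,0],[0.31,0.5,-0.02,0,0,0],[0.38,0.45,-0.03,0,0,0],[0.43,0.4,-0.02,0,0,0],[0.48,0.34,-0.03,0,0,0]],
])

```text
t: 10.68
tool_pos: [0.528, 0.1492, 0.2522]
orientation: [-0.762, -3.046, 0.003]
force: [-5.7, -6.3, 4.9]
opening: 0.0171
gripper_force: 40.0
```

```bash
python3 - <<'E'
from h import *
s=st(); rad(s,-236)
E
```

```text
t 10.68 p [0.528  0.1492 0.2522] z [-0.002 -0.002 -1.   ] yaz 61.9 F [-5.74 -6.26  4.9 ] M [-0.91  1.3   0.02] op 0.0171 gf 40.004040598869324 q6 -0.9
rad/tan 0.0443 -0.0015 F rad/tan -1.98 8.27 az 122.02 R 0.0444
```

Call:
arm_command([
  [[0.53,0.28,-0.02,0,0,0],[0.55,0.2,-0.03,0,0,0],[0.57,0.13,-0.02,0,0,0],[0.59,0.06,-0.03,0,0,0],[0.59,-0.03,-0.02,0,0,0],[0.58,-0.1,-0.03,0,0,0]],
])

```text
t: 11.18
tool_pos: [0.5618, 0.1563, 0.2508]
orientation: [-0.759, -3.046, -0.001]
force: [-7.5, 2.7, 4.2]
opening: 0.0175
gripper_force: 40.0
```

```bash
python3 - <<'E'
from h import *
s=st(); rad(s,-282)
E
```

```text
t 11.18 p [0.5618 0.1563 0.2508] z [-0.003  0.001 -1.   ] yaz 62.0 F [-7.46  2.71  4.21] M [ 0.6   1.58 -0.03] op 0.0175 gf 40.00043570995331 q6 -0.9
rad/tan 0.0458 -0.0007 F rad/tan 1.1 7.86 az 77.07 R 0.0458
```

Call:
arm_command([
  [[0.56,-0.17,-0.02,0,0,0],[0.53,-0.25,-0.03,0,0,0],[0.5,-0.31,-0.02,0,0,0],[0.45,-0.38,-0.03,0,0,0],[0.4,-0.43,-0.02,0,0,0],[0.34,-0.48,-0.03,0,0,0]],
])

```text
t: 11.68
tool_pos: [0.5907, 0.1379, 0.2494]
orientation: [-0.758, -3.048, -0.007]
force: [-0.2, 11.3, -0.5]
opening: 0.0175
gripper_force: 40.0
```

```bash
python3 - <<'E'
from h import *
s=st(); rad(s,-327)
E
python3 crank.py -28.5 7.5 12
```

```text
t 11.68 p [0.5907 0.1379 0.2494] z [ 0.     0.005 -1.   ] yaz 62.1 F [-0.15 11.33 -0.52] M [ 2.29  0.07 -0.02] op 0.0175 gf 40.01892685890198 q6 -0.94
rad/tan 0.0472 0.0007 F rad/tan 6.04 9.59 az 33.84 R 0.0472
-118.5 [[-0.31, -0.5, -0.025, 0, 0, 0], [-0.38, -0.45, -0.025, 0, 0, 0], [-0.43, -0.4, -0.025, 0, 0, 0], [-0.48, -0.34, -0.025, 0, 0, 0], [-0.52, -0.27, -0.025, 0, 0, 0], [-0.56, -0.21, -0.025, 0, 0, 0], [-0.57, -0.13, -0.025, 0, 0, 0], [-0.59, -0.05, -0.025, 0, 0, 0], [-0.59, 0.02, -0.025, 0, 0, 0], [-0.58, 0.1, -0.025, 0, 0, 0], [-0.56, 0.18, -0.025, 0, 0, 0], [-0.53, 0.24, -0.025, 0, 0, 0]]
```

Call:
arm_command([
  [[0.33,-0.49,-0.02,0,0,0],[0.26,-0.51,-0.03,0,0,0],[0.16,-0.55,-0.02,0,0,0],[0.08,-0.57,-0.03,0,0,0]],
])

```text
t: 12.02
tool_pos: [0.5992, 0.117, 0.2486]
orientation: [-0.758, -3.049, -0.008]
force: [-0.1, 12.0, 0.1]
opening: 0.0175
gripper_force: 40.0
```

```bash
python3 - <<'E'
from h import *
s=st(); rad(s,2)
E
python3 crank.py 1.5 7.5 8
```

```text
t 12.02 p [0.5992 0.117  0.2486] z [ 0.001  0.005 -1.   ] yaz 62.1 F [-0.13 12.    0.15] M [ 2.53 -0.25 -0.03] op 0.0175 gf 40.02409279346466 q6 -0.98
rad/tan 0.0479 0.0037 F rad/tan 0.29 12.0 az 6.4 R 0.048
-58.5 [[-0.02, -0.59, -0.025, 0, 0, 0], [-0.1, -0.58, -0.025, 0, 0, 0], [-0.18, -0.56, -0.025, 0, 0, 0], [-0.24, -0.54, -0.025, 0, 0, 0], [-0.32, -0.49, -0.025, 0, 0, 0], [-0.37, -0.46, -0.025, 0, 0, 0], [-0.44, -0.39, -0.025, 0, 0, 0], [-0.48, -0.34, -0.025, 0, 0, 0]]
```

The crank is stiffening: 9.6 N, then 12 N, so touch came at about az 43°. One more small step, then a rest reading.

Call:
arm_command([
  [[-0.02,-0.5,-0.02,0,0,0]],
])

```text
t: 12.1
tool_pos: [0.5994, 0.1119, 0.2484]
orientation: [0.758, 3.048, 0.009]
force: [4.0, 12.9, -1.5]
opening: 0.0173
gripper_force: 40.0
```

```bash
python3 - <<'E'
from h import *
s=st(); rad(s,1)
E
```

```text
t 12.1 p [0.5994 0.1119 0.2484] z [ 0.002  0.005 -1.   ] yaz 62.1 F [ 3.98 12.91 -1.46] M [ 2.64 -0.9  -0.05] op 0.0173 gf 40.02982199192047 q6 -0.99
rad/tan 0.0479 -0.0005 F rad/tan 4.21 12.84 az 0.39 R 0.0479
```

Call:
arm_command([
  [[0,0,0,0,0,0],[0,0,0,0,0,0],[0,0,0,0,0,0],[0,0,0,0,0,0]],
])

```text
t: 12.43
tool_pos: [0.5994, 0.1112, 0.2483]
orientation: [0.759, 3.047, 0.007]
force: [2.8, 8.1, -1.2]
opening: 0.0175
gripper_force: 40.0
```

```bash
python3 - <<'E'
from h import *
s=st(); rad(s,0)
E
```

```text
t 12.43 p [0.5994 0.1112 0.2483] z [ 0.002  0.004 -1.   ] yaz 62.0 F [ 2.78  8.05 -1.21] M [ 1.73 -0.73  0.01] op 0.0175 gf 40.02030372619629 q6 -0.99
rad/tan 0.0479 -0.0004 F rad/tan 2.78 8.05 az -0.46 R 0.0479
```

Call:
arm_command([
  [[-0.02,-0.25,-0.02,0,0,0],[-0.03,-0.25,-0.02,0,0,0]],
])

```text
t: 12.6
tool_pos: [0.5993, 0.1073, 0.2482]
orientation: [0.757, 3.047, 0.01]
force: [5.0, 12.2, -1.0]
opening: 0.0173
gripper_force: 40.0
```

```bash
python3 - <<'E'
from h import *
s=st(); rad(s,-4)
E
```

```text
t 12.6 p [0.5993 0.1073 0.2482] z [ 0.003  0.005 -1.   ] yaz 62.1 F [ 4.97 12.2  -1.01] M [ 2.58 -1.06 -0.05] op 0.0173 gf 40.033090710639954 q6 -0.99
rad/tan 0.0479 -0.001 F rad/tan 4.11 12.52 az -5.14 R 0.048
```

Call:
arm_command([
  [[0,0,0,0,0,0],[0,0,0,0,0,0],[0,0,0,0,0,0],[0,0,0,0,0,0]],
])

```text
t: 12.93
tool_pos: [0.5992, 0.1069, 0.2482]
orientation: [0.758, 3.047, 0.008]
force: [3.6, 11.0, 0.0]
opening: 0.0177
gripper_force: 40.0
```

```bash
python3 - <<'E'
from h import *
s=st(); rad(s,-5)
im,m=snap('wrist','w4.png');im2,m2=snap('scene','s4.png')
cv2.imwrite('pics/c4.png',np.hstack([im[30:380,105:455],cv2.resize(im2[150:270,260:380],(350,350),interpolation=2)]))
E
```

```text
t 12.93 p [0.5992 0.1069 0.2482] z [ 0.003  0.005 -1.   ] yaz 62.1 F [ 3.55 11.    0.04] M [ 2.19 -0.99 -0.04] op 0.0177 gf 40.02681612968445 q6 -0.99
rad/tan 0.048 -0.0006 F rad/tan 2.58 11.27 az -5.68 R 0.048
```

View pics/c4.png

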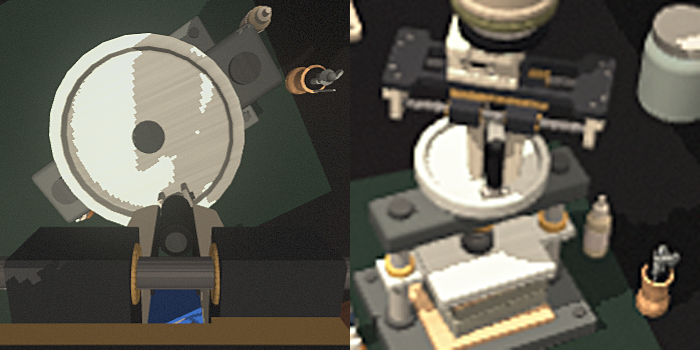

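The handle is still upright in the grip. In the wrist view the hub is at (253,167) full frame, the lugs at about (280,219) and the handle end at (280,272). The bottles and the figure are undisturbed. I'll work out the hinge azimuth.

```bash
python3 - <<'E'
from h import *
st()
m=eyes.camera_model('wrist'); f=.228-.012*337/360
hub=at_z(m,253,167,f); rim=at_z(m,251,160,f+.01); lug=at_z(m,280.5,219,f+.016); end=at_z(m,280,272,f+.011+.058)
for P in(hub,rim,lug,end): print(P.round(4))
for c in (hub,rim,np.array([.5515,.1116,0])):
    for P in(lug,end): d=P-c; print(np.hypot(*d[:2]).round(4),np.degrees(np.arctan2(d[1],d[0])).round(1))
E
```

```text
t 13.03 p [0.5992 0.1069 0.2482] z [ 0.003  0.005 -1.   ] yaz 62.1 F [ 3.93 11.   -0.74] M [ 2.16 -0.95 -0.06] op 0.0176 gf 40.02675175666809 q6 -0.99
[0.5507 0.1127 0.2168]
[0.5456 0.1151 0.2268]
[0.5863 0.1141 0.2328]
[0.5943 0.1091 0.2858]
0.0356 2.3
0.0437 -4.7
0.0407 -1.3
0.0491 -7.0
0.0349 4.2
0.0429 -3.3
```

I'll release, rise clear, and push the handle down from outside with closed fingers, which needs little alignment.

Call:
arm_command([
  [[0,0,0,0,0,0],[0,0,0,0,0,0],[0,0,0,0,0,0],[0,0,0,0,0,0],[0,0,0.8,0,0,0],[0,0,1.2,0,0,0],[0,0,1.5,0,0,0],[0,0,1.5,0,0,0],[0,0,1,0,0,5.5],[0,0,0,0,0,6],[0,0,0,0,0,6],[0,0,0,0,0,6]],
], gripper=0)

```text
t: 14.03
tool_pos: [0.5986, 0.104, 0.3096]
orientation: [0.117, 3.137, 0.0]
force: [0.0, -0.3, -0.6]
opening: 0.0463
gripper_force: 0.0
```

Call:
arm_command([
  [[1,-0.1,0,0,0,0],[1,-0.1,0,0,0,0],[1,0,0,0,0,0],[0,0,0,0,0,0],[0,0,0,0,0,0]],
], gripper=-1, squeeze=20)

```text
t: 14.45
tool_pos: [0.6284, 0.102, 0.3083]
orientation: [0.125, 3.139, 0.0]
force: [-0.0, -0.5, -0.4]
opening: 0.0178
gripper_force: 0.0
```

```bash
python3 - <<'E'
from h import *
s=st(); rad(s,-4)
im,m=snap('wrist','w5.png');im2,m2=snap('scene','s5.png');im3,m3=snap('top','t5.png')
R=lambda a:cv2.resize(a,(400,400),interpolation=2)
cv2.imwrite('pics/c5.png',np.hstack([im[30:380,105:455],cv2.resize(im2[150:270,260:380],(350,350),interpolation=2)]))
E
```

```text
t 14.45 p [0.6284 0.102  0.3083] z [ 0.001  0.    -1.   ] yaz 85.4 F [-0.04 -0.5  -0.41] M [ 0.1  -0.14 -0.01] op 0.0178 gf 0.0 q6 -1.41
rad/tan 0.0773 -0.0042 F rad/tan -0.0 -0.5 az -7.13 R 0.0775
```

View pics/c5.png

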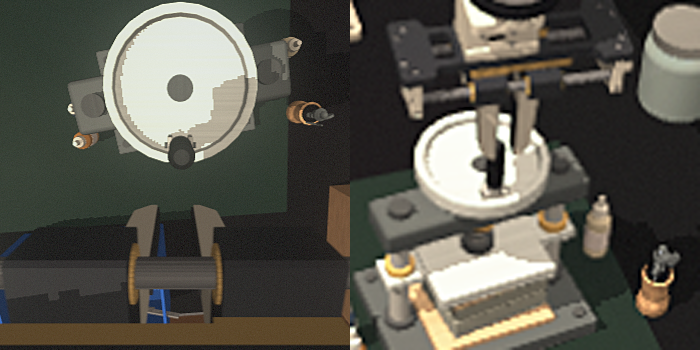

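The handle is upright and freed. The hub, lugs and handle end line up vertically (crop x about 180), so the hinge azimuth is about -4.6°, matching the tool. I'll shift 4 mm in y, lower outside, then push inward and down.

Call:
arm_command([
  [[0.3,0.4,0,0,0,0],[0,0,-1.5,0,0,0],[0,0,-1.5,0,0,0],[0,0,-1,0,0,0],[-0.8,0.06,0,0,0,0],[-0.8,0.06,0,0,0,0],[-0.6,0.05,0,0,0,0],[-0.6,0.05,0,0,0,0],[-0.6,0.05,0,0,0,0],[0,0,0,0,0,0]],
])

```text
t: 15.43
tool_pos: [0.5965, 0.1091, 0.2689]
orientation: [0.124, 3.138, 0.0]
force: [0.2, -0.1, -0.2]
opening: 0.0005
gripper_force: 0.1
```

```bash
python3 - <<'E'
from h import *
s=st(); rad(s,-4.6)
E
```

```text
t 15.43 p [0.5965 0.1091 0.2689] z [ 0.002  0.    -1.   ] yaz 85.5 F [ 0.21 -0.11 -0.16] M [ 0.01 -0.18  0.01] op 0.0005 gf 0.0811716093448922 q6 -1.4
rad/tan 0.0451 0.0011 F rad/tan 0.22 -0.09 az -3.19 R 0.0451
```

Call:
arm_command([
  [[-0.7,0.05,-0.3,0,0,0],[-0.65,0.05,-0.35,0,0,0],[-0.5,0.04,-0.4,0,0,0],[-0.4,0.03,-0.4,0,0,0],[-0.4,0.03,-0.4,0,0,0],[-0.3,0.02,-0.5,0,0,0],[-0.2,0.02,-0.5,0,0,0],[0,0,0,0,0,0]],
])

```text
t: 16.1
tool_pos: [0.5646, 0.1112, 0.2373]
orientation: [-0.124, -3.137, 0.0]
force: [0.1, -0.6, 0.1]
opening: 0.0005
gripper_force: 0.0
```

```bash
python3 - <<'E'
from h import *
s=st(); rad(s,-4.6)
E
```

```text
t 16.1 p [0.5646 0.1112 0.2373] z [-0.002 -0.    -1.   ] yaz 85.5 F [ 0.12 -0.58  0.12] M [ 0.07 -0.14  0.01] op 0.0005 gf 0.0034967965530086076 q6 -1.39
rad/tan 0.0131 0.0007 F rad/tan 0.17 -0.57 az -1.74 R 0.0131
```

Call:
arm_command([
  [[0,0,-0.2,0,0,0],[0,0,-0.1,0,0,0],[0,0,0,0,0,0],[0,0,0,0,0,0]],
])

```text
t: 16.43
tool_pos: [0.5658, 0.1112, 0.236]
orientation: [-0.125, -3.139, 0.0]
force: [0.2, 0.3, -0.0]
opening: 0.0003
gripper_force: 0.0
```

Call:
arm_command([
  [[0,0,-0.1,0,0,0],[0,0,-0.1,0,0,0],[0,0,0,0,0,0],[0,0,0,0,0,0]],
])

```text
t: 16.77
tool_pos: [0.5657, 0.1112, 0.234]
orientation: [0.125, 3.139, 0.0]
force: [-0.5, -0.1, 0.4]
opening: 0.0007
gripper_force: 0.1
```

Call:
arm_command([
  [[0,0,-0.1,0,0,0],[0,0,-0.1,0,0,0],[0,0,0,0,0,0],[0,0,0,0,0,0]],
])

```text
t: 17.1
tool_pos: [0.5658, 0.1114, 0.2334]
orientation: [0.124, 3.138, 0.0]
force: [-4.2, 0.4, 8.4]
opening: 0.0004
gripper_force: 4.2
```

Bottomed out with 8.4 N upward. I'll lift off and check.

Call:
arm_command([
  [[0,0,0.5,0,0,0],[0,0,1,0,0,0],[0,0,2,0,0,0],[0,0,3,0,0,0],[0,0,3,0,0,0],[2,0,2,0,0,0],[2,0,0,0,0,0],[1,0,0,0,0,0],[0,0,0,0,0,0],[0,0,0,0,0,0]],
])

```text
t: 17.93
tool_pos: [0.6156, 0.1112, 0.3467]
orientation: [-0.125, -3.138, 0.0]
force: [-0.6, -0.4, 0.4]
opening: 0.0006
gripper_force: 0.0
```

```bash
python3 - <<'E'
from h import *
s=st()
im,m=snap('wrist','w6.png');im2,m2=snap('scene','s6.png')
a=np.radians(-4.6);d=np.array([np.cos(a),np.sin(a),0]);C=np.array([.5515,.1116,.2168]);H=C+.046*d+[0,0,.011]
for t in(0,8,20): 
    c,q=np.cos(np.radians(t)),np.sin(np.radians(t));P=[H+.058*(-c*d+q*np.array([0,0,1]))];print(t,proj(m,P),proj(m2,P))
cv2.imwrite('pics/c6.png',np.hstack([im[30:380,105:455],cv2.resize(im2[165:245,270:350],(400,400),interpolation=2)[:350]]))
E
```

```text
t 17.93 p [0.6156 0.1112 0.3467] z [-0.001 -0.    -1.   ] yaz 85.4 F [-0.56 -0.45  0.35] M [ 0.01 -0.14  0.01] op 0.0006 gf 0.0 q6 -1.39
0 [[274.54127912 121.39703582]] [[303.92816423 199.659246  ]]
8 [[274.39217196 121.89542822]] [[304.09407173 197.68069772]]
20 [[274.16924337 125.24656183]] [[304.51470246 195.30551429]]
```

View pics/c6.png

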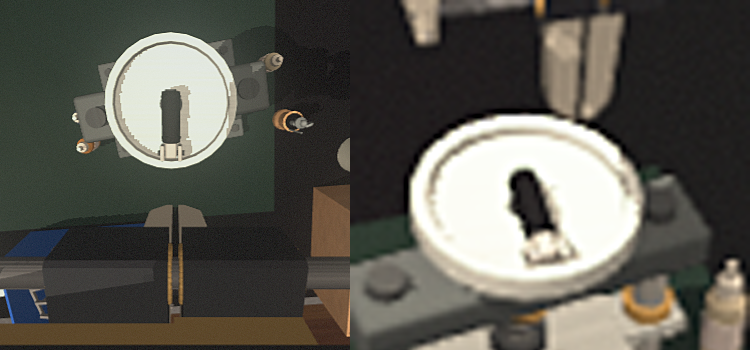

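The handle lies flat: its end is at scene (304,199), which matches the 0° prediction, and the wheel hasn't turned. I'm handing in.

```bash
python3 -c "
from h import *
print(ticket.close_job())"
```

```text
the job is handed in; nothing more can be done
None
```

I handed the job in at about 18 s of the 72 s allowed. The crank read about 12.5 N in motion at the end (13 N wanted), the handle looks flat in the last picture, and the arm is clear. The hand-in gave no verdict, so the clamp force and the other pass conditions are not confirmed.

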